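# Draw the gaping flat-pack spice shelf tight with its cam lock

### The job

Two small flat-pack spice shelves lie in grey assembly trays on the worktop, each with an orange-winged cam lock: one is already tight, the other still shows a gap between its two boards. On the gaping one, turn the cam lock clockwise (seen from above) by its orange wing, fully home to its stop, so that it draws the two boards tight together, then let go. Leave the cam of the finished shelf as it is.

Things in the scene. Friction and masses are not known exactly. Their poses are not given: they have to be found in the camera images.
- loose_cam (a joint): cam lock of the gaping spice shelf: a 74 mm steel cam in a recess of the upright board (wood, 100 x 120 mm, top 36 mm above the worktop), turning about a vertical axis. Value in rad, grows clockwise seen from above; starts between 0 and 0.2, fully home against its stop at 1.35. Stays where it is left; turning it takes less than 0.4 N m. Its curved slot already holds the brass head of the stud, and draws the shelf board in as it turns; from about 1.15 on the boards are tight.
- loose_wing (a point): centre of that cam's orange wing, on the cam's axis, 55 mm above the worktop. The wing is an upright bar 66 mm long (along this point's x), 12 mm thick (along its y), from 35 to 68 mm above the worktop; below it is a foot 18 mm thick. Nothing near it on its own shelf is higher than 36 mm. The point turns with the cam; z is up.
- loose_shelf_edge (a point): on the loose shelf board of the gaping shelf (wood, 80 x 118 x 32 mm, 0.35 kg, waxed, sliding easily, lying in the tray between low side fences, on the side of the upright board that faces the robot): middle of the top edge of the face that meets the upright board, 36 mm above the worktop. x points from here to the cam, z up. It starts 57 to 59 mm from the cam's axis horizontally (7 to 9 mm gap) and is 50 mm from it when the boards meet.
- done_cam (a joint): cam lock of the finished, tight spice shelf beside it, otherwise the same to look at; starts between 1.27 and 1.34 rad (home) and is not to be turned back. The shelves lie 0.22 to 0.35 m apart; which is to the left varies.
Mind the look-alikes: they are no part of the job. What is shaped like the part that bears loose_shelf_edge but blue is not meant.

How it is judged:
By the outcome, as a careful person would: the job done as asked, in the order asked, and still so for the second after the job is handed in, with the robot touching nothing.
It also fails if it takes over 32 s, if anything falls off the work surface, if the arm or the gripper's body presses on something with over 40 N, if the wrist force passes 120 N, or if a joint passes its speed limit or range.

### The arm

A 6-joint arm with a two-finger parallel gripper is mounted at the origin on a cart in front of the work surface, level with it; the furniture and walls round the work are solid. World frame = base frame: x ahead of the robot, y to its left, z up, the work surface at z = 0. Lengths are in m, angles in rad, forces in N, time in s.
With the tool pointing down it reaches from about 0.425 to 0.95 m from the base axis. Payload 3.5 kg.
Tool frame: the origin (TCP) lies at the very end of the fingers, on their centre line; the grasp point (between the pads) lies 19 mm behind it; z points along the fingers, y is the line along which they close (so a half turn about z gives the same grasp; the last joint's range is limited). The gripper opens to 85 mm and grips with 20 to 120 N. Pads are 22 mm wide; open, the fingers measure 114 mm over their backs; the gripper's body (76 mm by 85 mm) begins 54 mm behind the grasp point. The pads swing forward as they close: fully open they stand 13 mm farther back than shut.
Start: joints at [1.183, 0.286, 1.577, -0, 1.279, -0.15], TCP at [0.159, 0.656, 0.231] pointing down, gripper open.
Joint ranges: [-2.77, 2.77], [-0.9, 2.22], [0.21, 2.48], [-1.53, 4.67], [0.24, 2.81], [-2.84, 2.84]. Speed limits (rad/s): [2.79, 2.79, 3.14, 3.14, 3.14, 3.14].

### API

Orientations are given as a unit quaternion [x, y, z, w].
In Python, from plant import ctrl gives the robot as it stands.
- The arm moves only by the tool carry_out, never from a script. Its argument "deltas" is one flat list of numbers, 6 for each row, row after row: the shift along the tool's x, y, z in m, then the turn, a rotation vector about the tool's x, y, z in rad. A call has 1 to 5 rows; each row is the pose to reach, as a shift and turn from the pose commanded when the call began, along the tool's axes at that moment; what a row does not reach only later rows make up. A row lasts 1/8 s, in which the tool goes at most 62.5 mm and 10.7 degrees, less where a joint would pass 70% of its speed; a pose out of reach is approached as far as the arm can. A call with a gripper value outside its range is refused whole. "grip" is the opening in per cent of the stroke, from 0 (shut) to 100 (fully open), set as the call begins (left out, the last holds). The fingers move at their own pace and stop on an object; "grip_force" is the grip in N (left out, the last holds). Time passes only in rows, so rows that repeat a pose let the fingers close. It gives the time, the measured TCP pose, the force, the opening and the grip force at its end, in the units of the state.
- ctrl.get_state(): the state, without advancing time (a new reading comes with each control period).
- ctrl.read_camera(name): name is "scene" or "top" or "wrist"; returns (picture, depth): 480x640x3 uint8, red, green, blue; 480x640 float32, m along the optical axis (not along the pixel's ray), 0 where there is no reading.
- ctrl.camera_model(name): a dict with "intrinsics" (3x3 intrinsics, pixels), "extrinsics" (4x4, takes a point from world to camera coordinates); the wrist camera has in their place "hand_eye" (4x4, takes a point from camera to tool coordinates, whose origin is the TCP and whose axes are the flange's). Camera axes: x right, y down, z forward; pixel columns grow to the right and rows downward; lengths in m; the calibration is good to about 2 mm. A picture is of the moment at which its call begins: read the wrist's pose just before it. camera_model takes no time and is no camera call.
- ctrl.sign_off(): hands the job in; it is judged then, once.
Trained networks look in the newest picture that a camera, given by its name, has taken for a name from the list of things; names that differ only in an ending like _2 or _b are one class to them, and where a whole thing is asked for, a point or a joint stands for the part that bears it (a point fixed in the world has none). Each returns a list of dicts, best first, with "score" (0 to 1); they miss things now and then, are a little off and sometimes report something else, mostly with a low value. They report only what shows in the picture. A call takes as long as a camera call. They do not tell look-alikes from the thing itself.
- ctrl.find_in(camera, query): "uv" ([column, row] in pixels, amid what is visible of it).
The state is a dict: "time": time; "qpos": joint angles; "dq": joint speeds; "joint_efforts": joint torques, N m; "eef_pos": TCP position; "tcp_rot": TCP orientation; "contact_force": force on the tool from outside, world axes, zero at the start; "wrist_torque": the same for the moment, N m; "opening": opening from 0.0 (shut) to 1.0 (fully open); "finger_force": force on a finger pad.
Only numpy, scipy, OpenCV 4.12 (cv2) and the standard library are available. Lean on these libraries where they do the work, as an engineer would, in place of code of your own. Each camera call takes 0.05 s, during which the arm holds its last target. There are 200 camera calls.

## Working session

There is one attempt and no reset: what is moved stays moved. The work goes in short steps, Python scripts to look and compute and a tool call to move; the robot and the scene stay as the last step left them, time stands still between calls to the robot, and variables do not carry over. Pictures are saved under pics/ and viewed, at most 10 in all, crops included, and the job is handed in when it is done.

Besides the shell and the picture viewer there is one more tool, called by a JSON object that holds its "fn" and its "kwargs". carry_out: Moves the arm, as the interface text tells. Its arguments: {"type":"object","properties":{"deltas":{"type":"array"},"grip":{"type":"number"},"grip_force":{"type":"number"}},"required":["deltas"]}

```bash
mkdir -p pics
cat > h.py <<'E'
import numpy as np, cv2
from scipy.spatial.transform import Rotation as R
from plant import ctrl
def world(cam, uv, D, st=None, z=None):
    m=ctrl.camera_model(cam); K=np.array(m["intrinsics"])
    if cam=="wrist":
        T=np.eye(4); T[:3,:3]=R.from_quat(st["tcp_rot"]).as_matrix(); T[:3,3]=st["eef_pos"]; T=T@np.array(m["hand_eye"])
    else: T=np.linalg.inv(np.array(m["extrinsics"]))
    u,v=uv; ray=np.linalg.inv(K)@[u,v,1]
    d=D[int(v),int(u)] if z is None else (z-T[2,3])/(T[:3,:3]@ray)[2]
    return (T@np.append(ray*d,1))[:3]
E
python3 - <<'E'
from h import *
im,D=ctrl.read_camera("top"); cv2.imwrite("pics/top.png",im[:,:,::-1]); np.save("topD",D)
for q in ["loose_cam","loose_wing","loose_shelf_edge","done_cam"]:
    for r in ctrl.find_in("top",q)[:4]: print(q,r["score"],r["uv"],world("top",r["uv"],D))
s=ctrl.get_state(); print(s["time"],s["tcp_rot"],s["eef_pos"])
E
```

```text
loose_cam 0.77 [326.0, 228.5] [0.57926565 0.16059269 0.06419724]
loose_wing 0.92 [327.9, 227.4] [0.57848522 0.15590535 0.07228596]
loose_shelf_edge 0.69 [330.0, 261.7] [0.49563713 0.15459213 0.0350919 ]
loose_shelf_edge 0.6 [169.4, 275.2] [0.48160777 0.57688706 0.02991416]
done_cam 0.88 [437.5, 225.3] [ 0.58487938 -0.14417168  0.03910364]
0.25 [ 1.18620010e-01  9.92939568e-01 -5.31845702e-04 -1.58985045e-04] [0.1588366  0.65572368 0.2306618 ]
```

View pics/top.png

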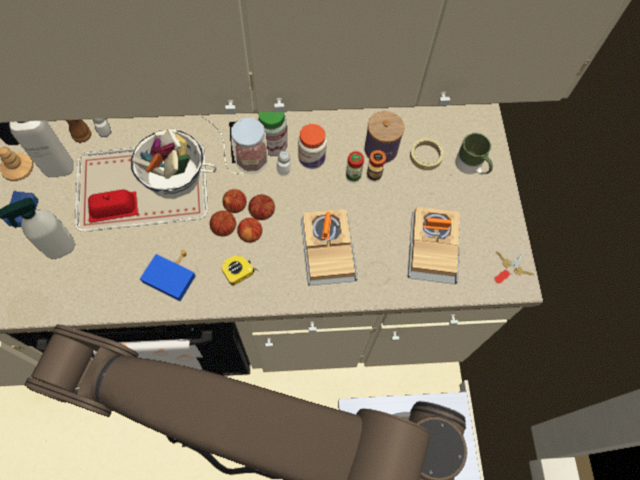

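The two candidate cams are left (328,228), with its wing pointing away from the robot, and right (437,225), with its wing across. The blue block at (168,277) is a look-alike. I'll enlarge both cams to see which shelf has the gap.

Run:
```python
from h import *
im=cv2.imread("pics/top.png"); D=np.load("topD.npy")
c=cv2.resize(im[200:290,295:470],None,fx=4.5,fy=4.5,interpolation=cv2.INTER_CUBIC); cv2.imwrite("pics/c1.png",c)
h=cv2.cvtColor(im,cv2.COLOR_BGR2HSV); m=cv2.inRange(h,(3,190,170),(16,255,255))
for x0,x1 in((305,350),(412,462)):
    v,u=np.nonzero(m[205:250,x0:x1]); P=np.array([world("top",(a+x0,b+205),D,z=.066) for a,b in zip(u,v)])
    r=cv2.minAreaRect(P[:,:2].astype(np.float32)*1000); vx,vy=cv2.fitLine(P[:,:2].astype(np.float32),cv2.DIST_L2,0,.01,.01)[:2].ravel(); print(len(P),r,np.degrees(np.arctan2(vy,vx)))
```

```text
113 ((588.6968994140625, 159.43572998046875), (13.92720890045166, 72.5975570678711), 78.86965942382812) -11.259483
120 ((577.9425659179688, -137.48965454101562), (67.97860717773438, 26.563095092773438), 87.07122039794922) 89.926476
```

View pics/c1.png

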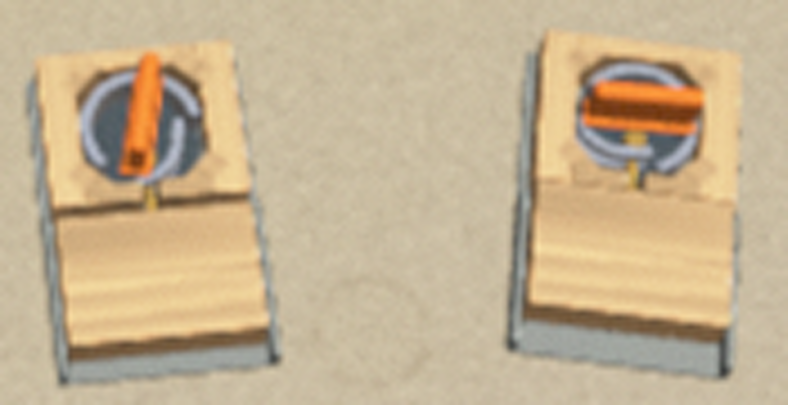

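The left shelf (328,228) is the gaping one: it has a dark gap at crop row ~205 and its wing points away from the robot. The right one (437,225) has no gap and its wing lies across, so it is finished. I'll move above the left one.

{"fn": "carry_out", "kwargs": {"deltas": [-0.048, -0.035, 0, 0, 0, 0, -0.096, -0.07, 0, 0, 0, 0, -0.144, -0.105, 0, 0, 0, 0, -0.192, -0.14, 0, 0, 0, 0, -0.24, -0.175, 0, 0, 0, 0], "grip": 100}}

```text
time: 0.88
eef_pos: [0.3519, 0.4278, 0.2314]
tcp_rot: [0.118, 0.993, 0.0, 0.0]
contact_force: [1.2, 0.1, 0.1]
opening: 1.001
finger_force: 0.0
```

{"fn": "carry_out", "kwargs": {"deltas": [-0.048, -0.035, 0, 0, 0, 0, -0.096, -0.07, 0, 0, 0, 0, -0.144, -0.105, 0, 0, 0, 0, -0.192, -0.14, 0, 0, 0, 0, -0.24, -0.175, 0, 0, 0, 0]}}

```text
time: 1.5
eef_pos: [0.544, 0.2011, 0.2315]
tcp_rot: [0.119, 0.993, 0.0, 0.0]
contact_force: [0.6, 0.1, 0.0]
opening: 0.997
finger_force: 0.0
```

{"fn": "carry_out", "kwargs": {"deltas": [-0.048, -0.035, 0, 0, 0, -0.04, -0.048, -0.035, 0, 0, 0, -0.04]}}

```text
time: 1.75
eef_pos: [0.5834, 0.1541, 0.2311]
tcp_rot: [0.101, 0.995, -0.0, 0.0]
contact_force: [-0.1, 0.8, -0.6]
opening: 1.003
finger_force: 0.0
```

```bash
cat > look.py <<'E'
from h import *
import sys
s=ctrl.get_state(); im,D=ctrl.read_camera("wrist"); b=im[:,:,::-1]; cv2.imwrite(f"pics/{sys.argv[1]}.png",b); np.save(f"D{sys.argv[1]}",D)
print(s["time"],s["eef_pos"],s["tcp_rot"],s["qpos"],s["contact_force"],s["opening"])
for q in ["loose_wing","loose_shelf_edge"]:
    for r in ctrl.find_in("wrist",q)[:3]: print(q,r["score"],r["uv"],world("wrist",r["uv"],D,s))
h=cv2.cvtColor(b.copy(),cv2.COLOR_BGR2HSV); v,u=np.nonzero(cv2.inRange(h,(3,190,120),(16,255,255)))
P=np.array([world("wrist",(a,c),D,s) for a,c in zip(u,v)])
P=P[(P[:,2]>.058)&(P[:,2]<.08)&(abs(P[:,0]-.58)<.08)&(abs(P[:,1]-.157)<.08)]
r=cv2.minAreaRect(P[:,:2].astype(np.float32)*1000); vx,vy=cv2.fitLine(P[:,:2].astype(np.float32),cv2.DIST_L2,0,.01,.01)[:2].ravel()
a=np.arctan2(vy,vx); print(len(P),r,"angle",a,np.median(P[:,2]))
Rm=R.from_quat(s["tcp_rot"]).as_matrix(); g=np.array([r[0][0]/1e3,r[0][1]/1e3,.036])
print("tool delta",Rm.T@(g-s["eef_pos"]),"tool y ang",np.arctan2(Rm[1,1],Rm[0,1]))
E
python3 look.py w1
```

```text
1.75 [0.58344437 0.15410287 0.23106817] [ 1.01393302e-01  9.94846368e-01 -2.82580446e-04  1.50856192e-04] [ 9.04919686e-02  1.30833916e-01  1.75903541e+00 -6.44951582e-04
  1.25153510e+00 -1.27696630e+00] [-0.06409956  0.76289145 -0.59602109] 1.002698144446698
loose_wing 0.88 [326.2, 224.4] [0.58537693 0.16085719 0.06941338]
loose_shelf_edge 0.71 [304.9, 128.6] [0.50113833 0.15846243 0.03627541]Traceback (most recent call last):
  File "look.py", line 8, in <module>
    P=np.array([world("wrist",(a,c),D,s) for a,c in zip(u,v)])
                ~~~~~^^^^^^^^^^^^^^^^^^^
  File "h.py", line 5, in world
    m=ctrl.camera_model(cam); K=np.array(m["intrinsics"])
ValueError: time passes only in moves, steps and waits
```

View pics/w1.png

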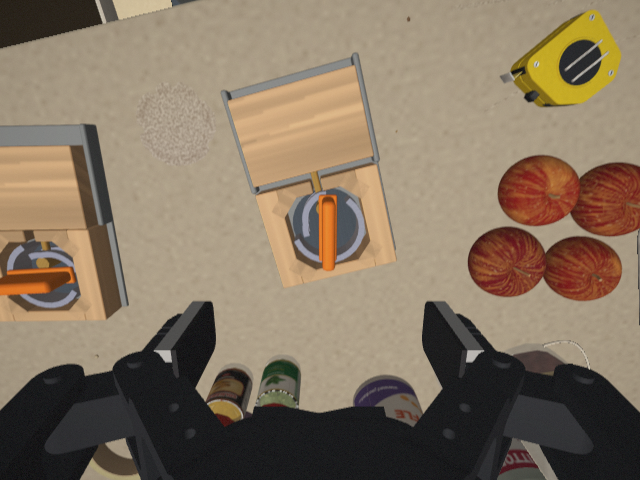

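The close view shows the target wing at (328,232), running nearly along the image column. The stud is visible in the gap at (316,182), and the finished shelf is at the left edge. Next I'll work out the correction from the saved image.

```bash
sed -i 's/^def world/import functools\nctrl_model=functools.lru_cache(None)(lambda c: ctrl.camera_model(c))\ndef world/; s/m=ctrl.camera_model(cam)/m=ctrl_model(cam)/' h.py
sed -i 's/^s=ctrl.get_state(); im,D=.*/s=ctrl.get_state()\nif len(sys.argv)>2: b=cv2.imread("pics\/w1.png"); D=np.load("Dw1.npy")\nelse:\n  im,D=ctrl.read_camera("wrist"); b=im[:,:,::-1]; cv2.imwrite(f"pics\/{sys.argv[1]}.png",b); np.save(f"D{sys.argv[1]}",D)/; s/^for q in .*/for q in ["loose_wing","loose_shelf_edge"]*(len(sys.argv)<3):/' look.py
python3 look.py w1 re
```

```text
1.9 [0.58086465 0.15787838 0.23102602] [ 9.87930156e-02  9.95107880e-01  1.27689490e-04 -4.80724700e-04] [ 9.67836309e-02  1.28020922e-01  1.76222646e+00  4.60672442e-04
  1.25223872e+00 -1.27624829e+00] [-0.16403039  0.49540016 -0.69842363] 0.9970096673565466
873 ((594.2574462890625, 164.20713806152344), (11.185702323913574, 64.1591796875), 79.28648376464844) angle -0.1874523 0.06812220020176751
tool delta [-0.01207852  0.00880747  0.19501566] tool y ang 1.372887364406903
```

```bash
python3 look.py w2
```

```text
1.9 [0.58086465 0.15787838 0.23102602] [ 9.87930156e-02  9.95107880e-01  1.27689490e-04 -4.80724700e-04] [ 9.67836309e-02  1.28020922e-01  1.76222646e+00  4.60672442e-04
  1.25223872e+00 -1.27624829e+00] [-0.16403039  0.49540016 -0.69842363] 0.9970096673565466
loose_wing 0.81 [322.5, 228.4] [0.58529135 0.16089778 0.07030622]
loose_shelf_edge 0.9 [303.6, 129.7] [0.49904132 0.16065444 0.03714588]
880 ((597.1630859375, 160.38662719726562), (11.68047046661377, 63.891029357910156), 78.66817474365234) angle -0.19465317 0.06820455235197648
tool delta [-0.01567863  0.00563284  0.19501162] tool y ang 1.372887364406903
```

{"fn": "carry_out", "kwargs": {"deltas": [-0.016, 0.006, 0.05, 0, 0, 0, -0.016, 0.006, 0.1, 0, 0, 0, -0.016, 0.006, 0.15, 0, 0, 0, -0.016, 0.006, 0.188, 0, 0, 0, -0.016, 0.006, 0.188, 0, 0, 0], "grip": 60}}

```text
time: 2.68
eef_pos: [0.5946, 0.1609, 0.0396]
tcp_rot: [0.098, 0.995, -0.001, -0.004]
contact_force: [0.2, 0.3, 0.1]
opening: 0.597
finger_force: 0.0
```

{"fn": "carry_out", "kwargs": {"deltas": [0, 0, 0, 0, 0, 0, 0, 0, 0, 0, 0, 0, 0, 0, 0, 0, 0, 0, 0, 0, 0, 0, 0, 0], "grip": 0, "grip_force": 50}}

```text
time: 3.18
eef_pos: [0.5999, 0.1595, 0.0464]
tcp_rot: [0.099, 0.995, -0.0, 0.002]
contact_force: [-2.1, -4.0, 5.8]
opening: 0.127
finger_force: 50.2
```

Run:
```python
from h import *
s=ctrl.get_state(); print(s)
```

```text
{'time': 3.175, 'qpos': array([ 9.72474491e-02,  3.77328225e-01,  1.82899122e+00, -1.78183830e-03,
        9.31801781e-01, -1.27507247e+00]), 'dq': array([-0.00116165, -0.0004774 ,  0.00130921, -0.00114195,  0.00048026,
        0.00050209]), 'joint_efforts': array([ 1.69053577e+00, -3.56215060e+01, -2.29273510e+01,  5.77884223e-01,
       -5.54743074e-01,  2.73594959e-02]), 'eef_pos': array([0.59992482, 0.15954651, 0.04642447]), 'tcp_rot': array([ 9.85477270e-02,  9.95130554e-01, -3.63427519e-04,  1.84210836e-03]), 'contact_force': array([-2.13163165, -3.97271775,  5.83511527]), 'wrist_torque': array([-0.53017147,  0.31556725,  0.05211581]), 'finger_force': 50.24337887763977, 'opening': 0.12655619037608903}
```

{"fn": "carry_out", "kwargs": {"deltas": [0, 0, 0, 0, 0, 0.15, 0, 0, 0, 0, 0, 0.3, 0, 0, 0, 0, 0, 0.45, 0, 0, 0, 0, 0, 0.6, 0, 0, 0, 0, 0, 0.6]}}

```text
time: 3.8
eef_pos: [0.5996, 0.1588, 0.0464]
tcp_rot: [0.389, 0.921, -0.001, 0.002]
contact_force: [-4.0, -4.9, 6.8]
opening: 0.123
finger_force: 50.4
```

```bash
cat > st.py <<'E'
from h import *
s=ctrl.get_state(); Rm=R.from_quat(s["tcp_rot"]).as_matrix()
print(s["time"],s["eef_pos"],s["contact_force"],s["wrist_torque"],s["opening"],"y ang",np.arctan2(Rm[1,1],Rm[0,1]),"turned",1.372887-np.arctan2(Rm[1,1],Rm[0,1]))
E
python3 st.py
```

```text
3.8 [0.59955316 0.15880387 0.04642481] [-3.99417004 -4.94880169  6.82923284] [-0.93959947  0.49347842 -0.03394774] 0.12319343571085177 y ang 0.7726659298146904 turned 0.6002210701853096
```

{"fn": "carry_out", "kwargs": {"deltas": [0, 0, 0, 0, 0, 0.15, 0, 0, 0, 0, 0, 0.3, 0, 0, 0, 0, 0, 0.45, 0, 0, 0, 0, 0, 0.53, 0, 0, 0, 0, 0, 0.53]}}

```text
time: 4.42
eef_pos: [0.5989, 0.1584, 0.0464]
tcp_rot: [0.616, 0.788, -0.001, 0.001]
contact_force: [-5.2, -6.3, 8.4]
opening: 0.131
finger_force: 50.6
```

```bash
python3 st.py
```

```text
4.425 [0.59888043 0.15842048 0.04639275] [-5.22866655 -6.31092614  8.43169555] [-1.12916611  0.76303133 -0.10860265] 0.13095886094237677 y ang 0.24337495552374008 turned 1.1295120444762599
```

{"fn": "carry_out", "kwargs": {"deltas": [0, 0, 0, 0, 0, 0.05, 0, 0, 0, 0, 0, 0.1, 0, 0, 0, 0, 0, 0.1]}}

```text
time: 4.8
eef_pos: [0.5987, 0.1584, 0.0464]
tcp_rot: [0.655, 0.756, -0.001, 0.001]
contact_force: [-6.4, -6.8, 9.4]
opening: 0.13
finger_force: 50.7
```

```bash
python3 st.py
```

```text
4.8 [0.59874583 0.15840846 0.04640368] [-6.3780119  -6.80025292  9.41846569] [-1.14285098  0.87556286 -0.05192652] 0.1300133267739111 y ang 0.1436643582971124 turned 1.2292226417028875
```

{"fn": "carry_out", "kwargs": {"deltas": [0, 0, 0, 0, 0, 0.04, 0, 0, 0, 0, 0, 0.06, 0, 0, 0, 0, 0, 0.06]}}

```text
time: 5.18
eef_pos: [0.5987, 0.1584, 0.0464]
tcp_rot: [0.677, 0.736, -0.001, 0.001]
contact_force: [-5.4, -7.3, 9.3]
opening: 0.127
finger_force: 50.7
```

```bash
python3 st.py
```

```text
5.175 [0.59865081 0.15840085 0.04637913] [-5.44801211 -7.29257216  9.2835129 ] [-1.2129939   0.88739032 -0.04779105] 0.12696375117254505 y ang 0.08395665829740405 turned 1.288930341702596
```

{"fn": "carry_out", "kwargs": {"deltas": [0, 0, 0, 0, 0, 0.04, 0, 0, 0, 0, 0, 0.06, 0, 0, 0, 0, 0, 0.06]}}

```text
time: 5.55
eef_pos: [0.5986, 0.1584, 0.0464]
tcp_rot: [0.697, 0.717, -0.002, 0.002]
contact_force: [-6.3, -5.8, 9.9]
opening: 0.129
finger_force: 52.3
```

```bash
python3 st.py
```

```text
5.55 [0.59860441 0.15837137 0.04639786] [-6.28052934 -5.82091769  9.94489476] [-1.03787347  0.91295234  0.76455314] 0.12930220791769984 y ang 0.028677283942890326 turned 1.3442097160571096
```

Torque jumped from about 0.05 to 0.76 N m, so the cam is against its stop. I'll give one small nudge, then release and look.

{"fn": "carry_out", "kwargs": {"deltas": [0, 0, 0, 0, 0, 0.02, 0, 0, 0, 0, 0, 0.02]}}

```text
time: 5.8
eef_pos: [0.5986, 0.1583, 0.0464]
tcp_rot: [0.703, 0.711, -0.002, 0.002]
contact_force: [-6.1, -6.2, 9.4]
opening: 0.126
finger_force: 58.2
```

```bash
python3 st.py
```

```text
5.8 [0.5986171  0.15834036 0.04642284] [-6.09637421 -6.17725053  9.36957017] [-1.01826271  0.89986959  1.18124571] 0.1255474306154746 y ang 0.0108193308940076 turned 1.3620676691059923
```

{"fn": "carry_out", "kwargs": {"deltas": [0, 0, 0, 0, 0, 0, 0, 0, 0, 0, 0, 0, 0, 0, 0, 0, 0, 0, 0, 0, 0, 0, 0, 0], "grip": 60}}

```text
time: 6.3
eef_pos: [0.5983, 0.1603, 0.0432]
tcp_rot: [0.706, 0.708, 0.0, -0.0]
contact_force: [0.0, 0.2, 1.0]
opening: 0.6
finger_force: 0.0
```

{"fn": "carry_out", "kwargs": {"deltas": [0, 0, -0.03, 0, 0, 0, 0, 0, -0.08, 0, 0, 0, 0, 0, -0.13, 0, 0, 0, 0, 0, -0.18, 0, 0, 0, 0, 0, -0.18, 0, 0, 0]}}

```text
time: 6.92
eef_pos: [0.6013, 0.1607, 0.2298]
tcp_rot: [0.706, 0.708, 0.004, 0.004]
contact_force: [0.7, -0.4, -0.5]
opening: 0.604
finger_force: 0.0
```

```bash
python3 st.py; sed -i 's/-.58)/-.597)/' look.py; python3 look.py w3
```

```text
6.925 [0.60129783 0.16065412 0.22979501] [ 0.71496113 -0.44491163 -0.51027716] [ 0.01306524 -0.02692342 -0.00138333] 0.604084026619773 y ang 0.003063714061056698 turned 1.3698232859389432
6.925 [0.60129783 0.16065412 0.22979501] [0.70600865 0.70818    0.00447498 0.00358362] [9.81819381e-02 1.67237604e-01 1.72057540e+00 1.63719833e-04
 1.24231455e+00 9.50592102e-02] [ 0.71496113 -0.44491163 -0.51027716] 0.604084026619773
loose_wing 0.57 [314.2, 214.2] [0.5992021  0.16972452 0.06869239]
loose_shelf_edge 0.85 [223.7, 216.9] [0.51158022 0.16067567 0.03784431]
917 ((598.2578125, 160.59127807617188), (11.978456497192383, 64.07832336425781), 2.8677258491516113) angle -1.5245032 0.06815548962500312
tool delta [-0.00029439 -0.00524894  0.19374755] tool y ang 0.003063714061056698
```

View pics/w3.png

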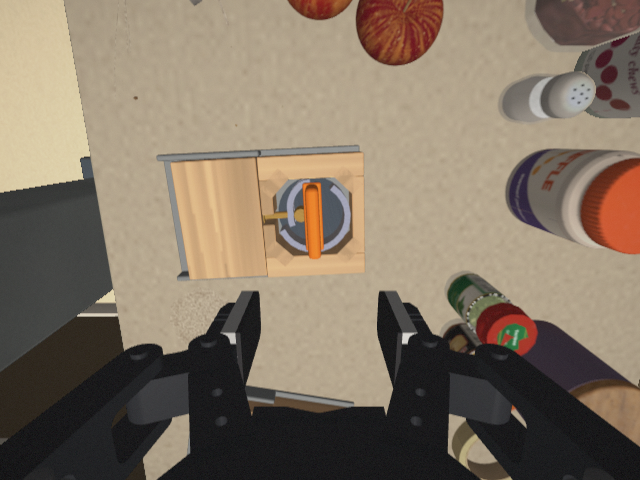

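The picture shows the wing at (313,220), now turned across. The boards meet at (262,215) with no gap, and the gripper is clear. The wing has turned 1.33 rad, with stop torque felt at the end.

```bash
python3 -c "
from plant import ctrl
print(ctrl.sign_off())"
```

```text
the job is handed in; nothing more can be done
None
```

I turned the gaping shelf's cam about 1.33 rad clockwise to its stop, which drew its boards tight, then let go and handed the job in at about 7 s; I didn't touch the finished shelf.

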